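# Load the tested board and draw the board cassette from its dock

### The job

The driver board standing in the test socket has passed: lift it out and slide it edgewise down into the empty middle slot of the black cassette until it rests on the bottom, and let it go. Then pinch the cassette's two orange side catches together so that it unlatches, lift it straight up out of its dock with all three boards in it, and finish while still holding it by the catches, level and still, with about 10 cm of air under it, ready to hand over. Leave the other things on the bench where they are.

Things in the scene. Friction and masses are not known exactly. Their poses are not given: they have to be found in the camera images.
- board: Tested driver board, standing loose in the test socket: green, chips on its -y side, steel stiffener on +y; 22 mm wide (own x), 4 mm thick (y; chips to 6 mm), 71 mm long (z, up), 20 g. Origin: middle of its lower end, 12 mm above the bench. Socket hides its lowest 22 mm. Take it from above by its two long narrow edges, 22 mm apart along its x, near the top; either way round fits.
- test_socket: Fixed grey base plate 74 x 54 x 8 mm with a black card connector in its middle (34 x 20 mm, end guides 34 mm above the bench) and a white plug housing 17 mm high at its +x side. Origin: middle of the underside, z up. The slot runs along its x, open upwards, floor 12 mm above the bench.
- dock: Fixed aluminium dock, plate 68 x 104 x 8 mm; origin: middle of the underside, z up. The cassette sits on the plate, 8 mm up, between four dark corner guides 12 mm high with 1.2 mm play each way. At y = +-35 mm stand latch cheeks 28 mm wide in x, tops 53 mm above the bench; their inward lips end 28 mm from the middle.
- cassette: Loose black cassette, seated in the dock with its heading; body 30 x 39 x 46 mm, flared mouths to 50 mm, 0.15 kg empty; origin: middle of the underside, z up. Three upright slots at own y = -14, 0, +14 mm, 7 mm wide in y, 24.5 mm in x, floor 5 mm above the underside. Boards stand in them with their width along x, tops 76 mm above the underside. Middle slot empty; boards in the others.
- catch_left_pad (a point): Middle of the outer face of the orange thumb pad on the cassette's +y side, 66 mm above the cassette's underside. Pads are 22 mm wide (x), 20 mm high (56 to 76 mm above the underside). At rest they lean outwards, 65 mm apart over their middles, 68 mm over their upper edges; pressed home they are upright, 48 mm apart. Axes not meaningful.
- catch_right_pad (a point): The same point on the pad at the cassette's -y side.
- catch_left (a joint): Angle of the +y catch about the hinge at its foot, rad: 0 at rest, its hook under the dock's lip, so that the cassette cannot be lifted; 0.14 pressed inwards to its stop. Sprung outwards: 2 N at the pad to start, 6 N to press home; the hook is clear of the lip from about 0.09.
- catch_right (a joint): The same for the -y catch.
- board_a: Board like the tested one, loose in the cassette's slot at y = +14 mm; origin: middle of its lower end.
- board_b: Board like the tested one, loose in the cassette's slot at y = -14 mm; origin: middle of its lower end.
- loupe: Bystander: black loupe, 37 mm across, 40 mm high; origin under its middle.
- gauge_weight: Bystander: pale brass weight, 26 mm across, 38 mm high; origin under its middle.
- swab_cup: Bystander: clear cup of swabs, 51 mm across, 109 mm high; origin under its middle.
- amber_dropper: Bystander: amber dropper bottle, 30 mm across, 104 mm high; origin under its middle.
- tweezers_1: Bystander: steel tweezers lying flat, 127 mm long along own y, 10 mm high; origin under their middle.
Things that resemble listed ones, but are neither listed nor needed, are in the scene too. Leave any pink look-alike of the cassette alone.

How it is judged:
On the way:
1. the tested board stands on the bottom of the cassette's middle slot, let go, with the cassette still seated in its dock (x of board in the frame of cassette between -0.004 and 0.004 m and y of board in the frame of cassette between -0.004 and 0.004 m and z of board in the frame of cassette between 0.002 and 0.0085 m and angle between the z axis of board and the z axis of cassette, either way round below 0.12 rad and contact force between the fingers and board below 0.2 N and z of cassette in the frame of dock below 0.013 m), for 0.2 s.
At the end, for the whole second after the job is handed in: Fingers press both catches (over 1 N, past 0.08 rad); cassette underside over 75 mm above the bench, level within 0.2 rad, under 30 mm/s, off the dock; all three boards within 4 mm of their slots' middles, 0.12 rad of parallel, lower ends under 3.5 mm above the slot floor (height (world z) of cassette above 0.075 m and angle between cassette's own z axis and vertical below 0.2 rad and linear speed of cassette below 0.03 m/s and value of joint each of catch_left, catch_right above 0.08 rad and contact force between the fingers and catch_left above 1 N and contact force between the fingers and catch_right above 1 N and contact force between cassette and dock below 0.1 N and x of board in the frame of cassette between -0.004 and 0.004 m and y of board in the frame of cassette between -0.004 and 0.004 m and z of board in the frame of cassette between 0.002 and 0.0085 m and angle between the z axis of each of board, board_a, board_b and the z axis of cassette, either way round below 0.12 rad and x of board_a in the frame of cassette between -0.004 and 0.004 m and y of board_a in the frame of cassette between 0.01 and 0.018 m and z of board_a in the frame of cassette between 0.002 and 0.0085 m and x of board_b in the frame of cassette between -0.004 and 0.004 m and y of board_b in the frame of cassette between -0.018 and -0.01 m and z of board_b in the frame of cassette between 0.002 and 0.0085 m); the arm keeps its last pose, push and grip.
It fails at once if a bystander is pushed more than 30 mm (distance of any of loupe, gauge_weight, swab_cup, amber_dropper, tweezers_1 from where it was at the start of the episode above 0.03 m).
It also fails if it takes over 61 s, if anything falls off the work surface, if the arm or the gripper's body presses on something with over 40 N, if the wrist force passes 120 N, or if a joint passes its speed limit or range.

### The arm

A 7-joint arm with a two-finger parallel gripper is mounted at the origin on a cart in front of the work surface, level with it; the furniture and walls round the work are solid. World frame = base frame: x ahead of the robot, y to its left, z up, the work surface at z = 0. Lengths are in m, angles in rad, forces in N, time in s.
With the tool pointing down it reaches from about 0.35 to 0.9 m from the base axis. Payload 7.2 kg.
Tool frame: the origin (TCP) lies at the very end of the fingers, on their centre line; the grasp point (between the pads) lies 19 mm behind it (env.hold_point_z is the distance from the TCP to the grasp point, in m); z points along the fingers, y is the line along which they close (so a half turn about z gives the same grasp; the last joint's range is limited). The gripper opens to 88 mm and grips with 3 to 60 N. Pads are 20 mm wide; open, the fingers measure 115 mm over their backs; the gripper's body (75 mm by 178 mm) begins 61 mm behind the grasp point.
Start: joints at [-1.325, 0.411, -0.013, 1.596, 0.006, 1.134, -0.082], TCP at [0.193, 0.594, 0.223] pointing down, gripper open.
Joint ranges: [-2.95, 2.95], [-0.29, 1.99], [-1.47, 1.44], [0.14, 2.54], [-1.03, 4.17], [0.13, 1.85], [-2.86, 2.86]. Speed limits (rad/s): [2.39, 2.39, 3.01, 3.01, 3.14, 3.14, 3.14].

### API

Orientations are given as a rotation vector (axis times angle).
In Python, from cell import env, planner, readout, viewer, order gives the robot as it stands. The module is installed in compiled form; this text tells all that it offers. Calls block until the motion is done:
- env.move_pose(position, orientation): joint-space move of the TCP to a pose.
- env.move_l(position, rot=None, rate=0.15, stop_force=None): straight line of the TCP; rot=None keeps the orientation; rate is the mean speed in m/s. With stop_force (N) it stops when the force on the tool has changed by that much, and returns True; else False.
- env.move_j(angles): joint-space move.
- env.let_go() and env.gripper_close(): open the fingers fully, or close them until they stop; the grip force is fixed at half the most.
- env.sleep(seconds).
- planner.inverse_kinematics(position, orientation): joint angles nearest the present ones, or None.
- readout.get_state(): the state.
- viewer.snapshot(name): name is "scene" or "side" or "wrist"; returns (picture, depth): 400x640x3 uint8, red, green, blue; 400x640 float32, m along the optical axis (not along the pixel's ray), 0 where there is no reading.
- viewer.camera_info(name): a dict with "mtx" (3x3 intrinsics, pixels), "camera_from_world" (4x4, takes a point from world to camera coordinates). Camera axes: x right, y down, z forward; pixel columns grow to the right and rows downward; lengths in m; the calibration is good to about 2 mm. A picture is of the moment at which its call begins: read the wrist's pose just before it. camera_info takes no time and is no camera call; for the wrist camera it gives the pose at the moment of the call.
A pose or a line that the arm cannot do raises env.Unreachable and nothing moves.
- order.sign_off(): hands the job in; it is judged then, once.
The state is a dict: "t": time; "joint_pos": joint angles; "dq": joint speeds; "tau": joint torques, N m; "tcp_pos": TCP position; "eef_rot": TCP orientation; "contact_force": force on the tool from outside, world axes, zero at the start; "ft_torque": the same for the moment, N m; "finger_gap": finger opening in m; "grasp_force": force on a finger pad.
Only numpy, scipy, OpenCV 4.12 (cv2) and the standard library are available. Lean on these libraries where they do the work, as an engineer would, in place of code of your own. Each camera call takes 0.05 s, during which the arm holds its last target. There are 200 camera calls.

## Working session

There is one attempt and no reset: what is moved stays moved. The work goes in short steps, each a Python script; the robot and the scene stay as the last script left them, time stands still between calls to the robot, and variables do not carry over. Pictures are saved under pics/ and viewed, at most 10 in all, crops included, and the job is handed in when it is done.

```bash
mkdir -p pics; ls; cat > h.py <<'E'
import numpy as np, cv2
from cell import env, planner, readout, viewer, order
def snap(n,f):
    inf=viewer.camera_info(n); im,d=viewer.snapshot(n); cv2.imwrite(f'pics/{f}.png',im[:,:,::-1]); np.savez(f'pics/{f}.npz',im=im,d=d,K=inf['mtx'],T=inf['camera_from_world']); return im,d,np.array(inf['mtx']),np.array(inf['camera_from_world'])
def load(f):
    z=np.load(f'pics/{f}.npz'); return z['im'],z['d'],z['K'],z['T']
def cloud(d,K,T):
    v,u=np.mgrid[:d.shape[0],:d.shape[1]]
    P=np.stack([(u-K[0,2])/K[0,0]*d,(v-K[1,2])/K[1,1]*d,d],-1)
    return (P-T[:3,3])@T[:3,:3]
def ray(uv,K,T,z):
    r=T[:3,:3].T@np.linalg.solve(K,[uv[0],uv[1],1]); c=-T[:3,:3].T@T[:3,3]
    return c+r*(z-c[2])/r[2]
E
python3 - <<'E'
from h import *
a=snap('scene','s0')[0];b=snap('side','d0')[0]
for n in('s0','d0'):
    im,d,K,T=load(n);print(n,K[0,0],-T[:3,:3].T@T[:3,3],T[:3,:3][2])
print(readout.get_state())
E
```

```text
pics
s0 421.31070693430956 [0.00142272 0.9633917  0.90265733] [ 0.39030302 -0.62424428 -0.67674414]
d0 500.8733662892639 [-0.21187847 -0.95693943  0.81474169] [ 0.46241172  0.74951923 -0.4737049 ]
{'t': 0.1, 'joint_pos': array([-1.32521605,  0.41183834, -0.01270884,  1.59691864,  0.00560655,
        1.13431921, -0.08218074]), 'dq': array([-0.00204691, -0.00018379, -0.00031999, -0.00234636,  0.00074516,
       -0.00038388,  0.0004683 ]), 'tau': array([ 3.38676255e-03, -5.89099932e+01,  6.44245706e-01, -2.91710293e+01,
       -5.37533092e-02,  1.44929951e-02,  5.18500588e-05]), 'tcp_pos': array([0.19281308, 0.59404841, 0.22189879]), 'eef_rot': array([-4.90779952e-01, -3.10290103e+00,  2.26671370e-03]), 'contact_force': array([-0.53295879,  0.09179669, -0.12302795]), 'ft_torque': array([ 0.00317324, -0.03209157, -0.03003884]), 'grasp_force': 0.0, 'finger_gap': 0.08760887648957495}
```

View pics/s0.png

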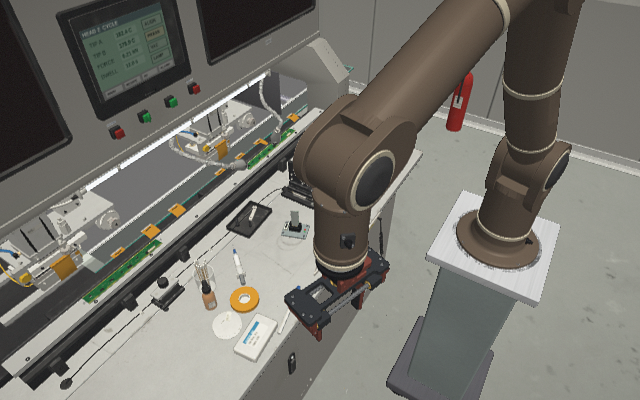

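View pics/d0.png

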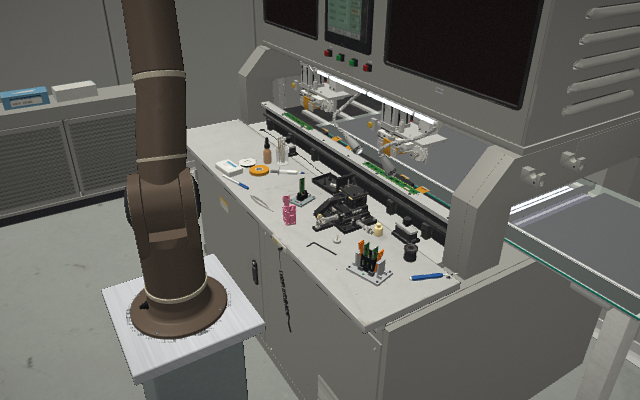

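The side view shows these things:
- Test board: green, standing in the grey socket at (301,188).
- Real cassette: black with orange catches and two green boards, in the dock at (369,258).
- Pink look-alike: (289,210), to be left alone.
- Other green items: the PCBs on the conveyor at (295,118) and (405,182).

In the scene view the socket is at (294,227), and the arm hides the cassette.

```bash
python3 - <<'E'
from h import *
im,d,K,T=load('d0');P=cloud(d,K,T)
for n,(u,v) in dict(board=(301,186),pink=(289,212),o1=(362,247),o2=(380,262),mid=(369,262),dock=(369,278),black=(335,215),vise=(350,190)).items():
    print(n,d[v,u],P[v,u].round(3))
hsv=cv2.cvtColor(im,cv2.COLOR_RGB2HSV)
m=(hsv[...,0]>40)&(hsv[...,0]<85)&(hsv[...,1]>90)
for x0,x1,y0,y1,nm in((285,318,170,210,'board'),(340,400,230,290,'cas')):
    mm=np.zeros_like(m);mm[y0:y1,x0:x1]=m[y0:y1,x0:x1]&(d[y0:y1,x0:x1]>0)
    q=P[mm];print(nm,len(q),np.median(q,0).round(3),q.min(0).round(3),q.max(0).round(3))
c=im[150:300,240:440];cv2.imwrite('pics/c0.png',cv2.resize(c,None,fx=4,fy=4,interpolation=cv2.INTER_CUBIC)[:,:,::-1])
E
```

```text
board 1.6121533 [0.498 0.278 0.058]
pink 1.482783 [0.392 0.166 0.051]
o1 1.2975949 [ 0.455 -0.11   0.067]
o2 1.2650241 [ 0.468 -0.171  0.052]
mid 1.275498 [ 0.45  -0.149  0.046]
dock 1.2810879 [ 0.443 -0.162  0.007]
black 1.4610224 [0.495 0.076 0.055]
vise 1.501244 [0.571 0.111 0.1  ]
board 42 [0.504 0.282 0.054] [0.473 0.275 0.011] [0.514 0.292 0.083]
cas 87 [ 0.463 -0.126  0.063] [ 0.434 -0.153  0.007] [ 0.479 -0.118  0.086]
```

View pics/c0.png

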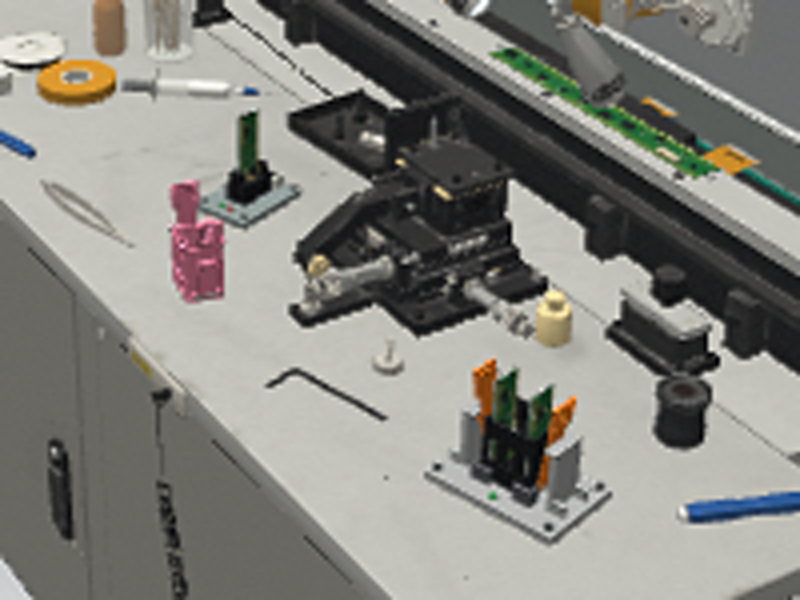

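The crop confirms the choice: the test board stands in the grey socket at crop (247,140). The cassette, with two orange catches and an empty middle slot, is at crop (515,430). Next I'll take wrist looks over both.

```bash
cat >> h.py <<'E'
from scipy.spatial.transform import Rotation as Ro
def rot(yaw,near=None):
    """tool down, tool y at heading yaw (mod pi), the turn nearest joint 7 centre"""
    best=None
    for k in(0,np.pi):
        r=(Ro.from_euler('z',yaw+k-np.pi/2)*Ro.from_matrix([[-1,0,0],[0,1,0],[0,0,-1]])).as_rotvec()
        yield r
def ori(p,yaw):
    q0=readout.get_state()['joint_pos'];c=[]
    for r in rot(yaw):
        q=planner.inverse_kinematics(p,r)
        if q is not None:c.append((abs(q[6]),r,q))
    return min(c,key=lambda t:t[0])[1]
E
python3 - <<'E'
from h import *
p=[0.46,-0.137,0.27];
for pp in([.44,.28,.27],[.42,-.137,.27]):
    print([ (planner.inverse_kinematics(pp,r)) for r in rot(np.pi/2)])
p=[.44,.28,.27]
env.move_pose(p,ori(p,np.pi/2));print(readout.get_state()['t'])
im,d,K,T=snap('wrist','w0');print(K[0,0],(-T[:3,:3].T@T[:3,3]).round(3),T[2,:3],T[0,:3])
E
```

```text
[array([-0.75264725,  0.19198954,  0.10919867,  1.78692833, -0.02264594,
        1.16388388,  0.93432088]), array([-1.18449658,  0.2075673 ,  0.62580882,  1.81238055, -0.13185781,
        1.16333345, -2.0872403 ])]
[array([-0.79551266,  0.01596473,  1.04509416,  1.99297292, -0.01519298,
        1.14065154,  1.82665842]), array([-0.99200469,  0.01247629,  1.25253164,  1.99704389, -0.01303725,
        1.14067673, -1.30485599])]
1.5917
303.26744228620595 [0.356 0.28  0.431] [ 3.06332044e-01  1.04693189e-04 -9.51924718e-01] [-1.25736169e-03  9.99999166e-01 -2.94642076e-04]
```

View pics/w0.png

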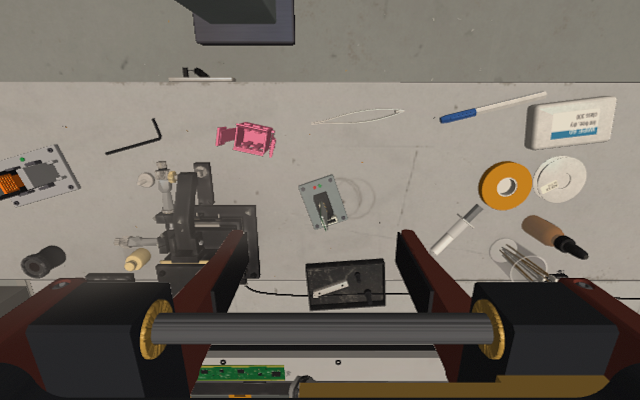

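The wrist view shows the socket at (322,203), its plate turned about 20°, with the board on edge in its middle. The pink decoy is at (248,139), the tweezers at (358,117) and the dock at the left edge (40,175).

```bash
python3 - <<'E'
from h import *
im,d,K,T=load('w0');P=cloud(d,K,T)
R=np.zeros(d.shape,bool);R[165:245,285:360]=1
R&=d>0
for lo,hi in((.004,.013),(.02,.04),(.045,.075),(.075,.09),(.079,.085)):
    m=R&(P[...,2]>lo)&(P[...,2]<hi)
    if m.sum()<5: print(lo,m.sum());continue
    q=P[m][:,:2].astype(np.float32);c,s,a=cv2.minAreaRect(q)
    vu=np.argwhere(m);print(lo,hi,m.sum(),np.round(c,4),np.round(s,4),round(a,1),'mean',q.mean(0).round(4),'px',vu.min(0),vu.max(0))
c=im[165:245,280:360];cv2.imwrite('pics/c1.png',cv2.resize(c,None,fx=7,fy=7,interpolation=cv2.INTER_NEAREST)[:,:,::-1])
E
```

```text
0.004 0.013 1234 [0.5059 0.2816] [0.0738 0.054 ] 19.2 mean [0.5    0.2807] px [175 298] [229 347]
0.02 0.04 261 [0.5056 0.2815] [0.034  0.0201] 18.7 mean [0.5023 0.2821] px [194 313] [219 332]
0.045 0.075 60 [0.5051 0.2834] [0.0224 0.0023] 25.0 mean [0.5027 0.2823] px [206 320] [227 327]
0.075 0.09 56 [0.5055 0.2821] [0.0217 0.0033] 19.3 mean [0.5048 0.2822] px [214 320] [230 327]
0.079 0.085 45 [0.5057 0.2822] [0.0212 0.0033] 19.3 mean [0.5055 0.2823] px [215 320] [230 327]
```

View pics/c1.png

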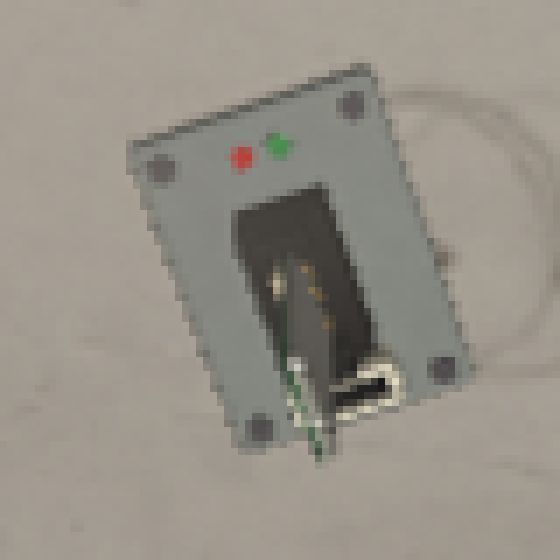

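```bash
python3 - <<'E'
from h import *
yaw=np.radians(19.2);x,y=.5057,.2821
for p in([x,y,.13],[.46,-.137,.2]):
    print([np.round(planner.inverse_kinematics(p,r),2) for r in rot(yaw)])
p=np.array([x,y,.13]);r=ori(p,yaw)
env.move_pose(p,r);env.move_l([x,y,.062],r,rate=.08)
print(readout.get_state()['contact_force'])
env.gripper_close();s=readout.get_state();print(s['finger_gap'],s['grasp_force'],s['tcp_pos'],s['contact_force'])
env.move_l([x,y,.2],r,rate=.1);s=readout.get_state();print(s['t'],s['finger_gap'],s['grasp_force'],s['tcp_pos'])
# look at cassette: camera side offset
cam=lambda:-viewer.camera_info('wrist')['camera_from_world'][:3,:3].T@viewer.camera_info('wrist')['camera_from_world'][:3,3]
print(cam().round(3))
yc=np.radians(12);R=Ro.from_rotvec(ori([.46,-.14,.25],yc))
v=R.as_matrix()[:,0]; print('toolx',v)
env.move_pose([.46-v[0]*(-.06)*np.sign(1),-.14+v[1]*.06,.25],R.as_rotvec())
print(cam().round(3),readout.get_state()['t'],readout.get_state()['finger_gap'])
snap('wrist','w1')
E
```

```text
[array([-0.81,  0.44,  0.28,  1.83, -0.15,  0.9 , -0.12]), array([-0.48,  0.44, -0.15,  1.8 ,  0.08,  0.91,  2.81])]
[array([-0.37,  0.2 ,  0.65,  2.  , -0.15,  0.99,  0.69]), array([-0.8 ,  0.4 ,  1.28,  2.02, -0.44,  1.05, -2.12])]
[0.64085874 0.5577223  1.12077236]
0.021345990824616037 29.999946355819702 [0.50571167 0.2820758  0.06199024] [ 0.37081097 -0.56550283 -0.50888292]
6.2 0.02120852134963214 29.99989315867424 [0.50537745 0.28190154 0.19930278]
[0.479 0.362 0.36 ]
toolx [-2.07911691e-01  9.78147601e-01 -9.51729314e-17]
[0.431 0.002 0.411] 7.5917 0.02122474774995265
```

View pics/w1.png

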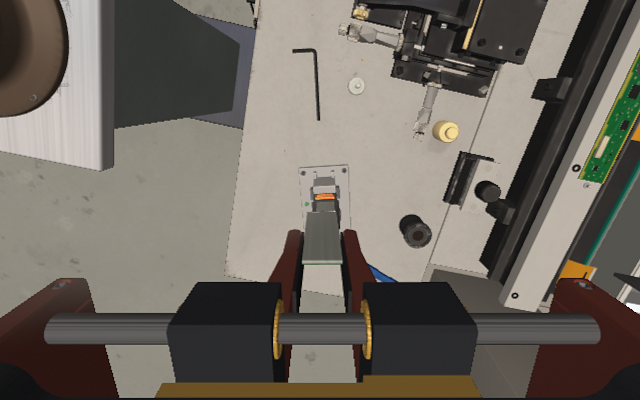

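The board is held and hangs at (322,237), hiding most of the cassette; one orange pad shows at (323,197). I'll back off sideways and measure from there.

```bash
python3 - <<'E'
from h import *
s=readout.get_state();r=s['eef_rot'];v=Ro.from_rotvec(r).as_matrix()[:,0]
env.move_l(np.array([.46,-.14,.23])+v*.135,r,rate=.15)
print(readout.get_state()['t'])
im,d,K,T=snap('wrist','w2')
P=cloud(d,K,T)
R=(d>0)&(np.hypot(P[...,0]-.463,P[...,1]+.14)<.062)
hsv=cv2.cvtColor(im,cv2.COLOR_RGB2HSV)
def rect(m,n):
    if m.sum()<6: print(n,m.sum());return
    q=P[m][:,:2].astype(np.float32);c,ss,a=cv2.minAreaRect(q);vu=np.argwhere(m)
    print(n,m.sum(),np.round(c,4),np.round(ss,4),round(a,1),'med',np.median(P[m],0).round(4),'px',vu.min(0)[::-1],vu.max(0)[::-1])
z=P[...,2]
rect(R&(z>.005)&(z<.011),'plate');rect(R&(z>.045)&(z<.061),'45-61');rect(R&(z>.078)&(z<.09),'tops')
og=R&(hsv[...,0]<20)&(hsv[...,1]>150)&(hsv[...,2]>100)
n,l,st,ce=cv2.connectedComponentsWithStats(og.astype(np.uint8))
for i in range(1,n):rect(l==i,'orange%d'%i)
gt=R&(z>.078)&(z<.09)
n,l,st,ce=cv2.connectedComponentsWithStats(gt.astype(np.uint8))
for i in range(1,n):rect(l==i,'top%d'%i)
u,v_,=K@0*0 if 0 else (0,0),0
pc=T[:3,:3]@np.array([.463,-.14,.05])+T[:3,3];px=(K@pc)[:2]/pc[2];print(px)
a,b=px.astype(int);c=im[max(b-60,0):b+60,a-70:a+70];cv2.imwrite('pics/c2.png',cv2.resize(c,None,fx=5,fy=5,interpolation=cv2.INTER_NEAREST)[:,:,::-1])
E
```

```text
8.3083
plate 364 [ 0.4653 -0.1356] [0.0678 0.1034] 15.8 med [ 0.4502 -0.1628  0.0073] px [299 221] [348 287]
45-61 366 [ 0.4685 -0.1464] [0.0336 0.0546] 16.2 med [ 0.4682 -0.1452  0.0556] px [312 265] [339 297]
tops 233 [ 0.468 -0.144] [0.0217 0.051 ] 14.4 med [ 0.4679 -0.1482  0.0817] px [317 273] [336 310]
orange1 208 [ 0.4712 -0.1633] [0.0163 0.0222] 60.8 med [ 0.4738 -0.1638  0.0751] px [320 298] [336 310]
top1 78 [ 0.4615 -0.1218] [0.0202 0.0048] 15.2 med [ 0.4614 -0.1212  0.082 ] px [317 273] [334 278]
top2 75 [ 0.4693 -0.149 ] [0.0217 0.005 ] 14.7 med [ 0.4679 -0.1482  0.0819] px [318 294] [336 298]
top3 80 [ 0.4738 -0.1662] [0.0209 0.0044] 12.3 med [ 0.4743 -0.1656  0.0813] px [319 306] [336 310]
[323.33108222 274.51024064]
```

View pics/c2.png

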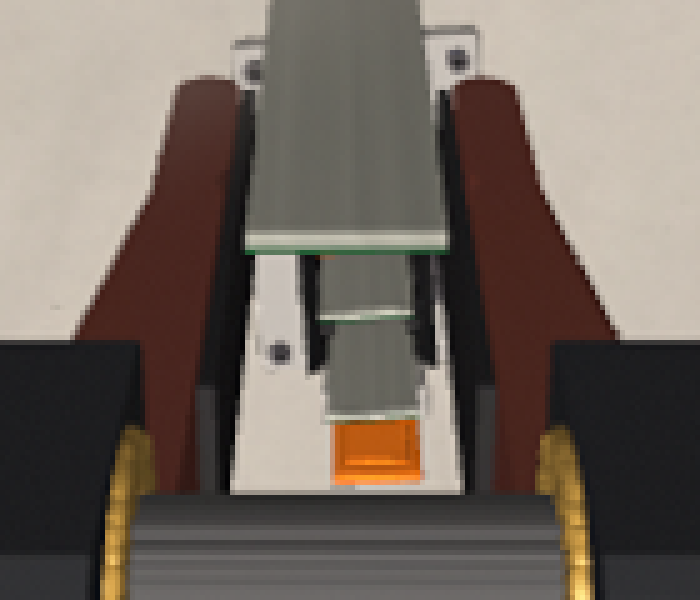

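The held board's top edge shows at crop (345,243), steel face towards the camera, the same way round as the neighbours at crop (365,315) and (375,415). I'll measure the held board with the same camera, then insert it at the neighbours' midpoint.

```bash
python3 - <<'E'
from h import *
im,d,K,T=load('w2');P=cloud(d,K,T);s=readout.get_state()
M=Ro.from_rotvec(s['eef_rot']).as_matrix();L=(P-s['tcp_pos'])@M   # tool coords
R=(d>0)&(abs(L[...,1])<.0125)&(abs(L[...,0])<.012)&(L[...,2]<.06)&(L[...,2]>-.03)
q=L[R];print(len(q),q.min(0).round(4),q.max(0).round(4))
for lo,hi in((-.025,-.019),(-.021,-.019),(-.019,0),(0,.02),(.02,.05)):
    w=q[(q[:,2]>lo)&(q[:,2]<hi)]
    if len(w)>5:print(lo,hi,len(w),np.median(w,0).round(4),np.percentile(w,[3,97],0).round(4).tolist(),cv2.minAreaRect(w[:,:2].astype(np.float32)))
Y=Ro.from_euler('z',-15.5,degrees=True).as_matrix()
C=(P-[.4654,-.1354,.008])@Y.T
for y0 in(.014,-.014):
    w=C[(d>0)&(abs(C[...,1]-y0)<.0065)&(abs(C[...,0])<.015)&(C[...,2]>.055)&(C[...,2]<.082)]
    for lo,hi in((.055,.073),(.0735,.08)):
        k=w[(w[:,2]>lo)&(w[:,2]<hi)];print('nb',y0,lo,len(k),np.median(k,0).round(4),np.percentile(k,[3,97],0).round(4).tolist())
print(s['tcp_pos'],M.round(3).tolist())
E
```

```text
2278 [-0.011  -0.0125 -0.03  ] [0.0112 0.0125 0.0517]
-0.025 -0.019 306 [ 0.0021 -0.0004 -0.0201] [[-0.0065, -0.012, -0.0246], [0.01, 0.0116, -0.0191]] ((8.604861795902252e-05, -0.0003610113635659218), (0.02078818343579769, 0.024933673441410065), 2.3316705226898193)
-0.021 -0.019 219 [ 0.0021  0.0004 -0.0198] [[-0.0002, -0.0113, -0.0209], [0.0097, 0.0113, -0.0191]] ((0.004783822689205408, -0.00013701245188713074), (0.011288877576589584, 0.024359088391065598), 2.5600533485412598)
-0.019 0 850 [ 0.0026 -0.0002 -0.0107] [[-0.0063, -0.0116, -0.0186], [0.0101, 0.0117, -0.0008]] ((-0.0004897424951195717, -0.000551869161427021), (0.02204255759716034, 0.02496984973549843), 3.1373708248138428)
0 0.02 500 [0.0025 0.0003 0.0091] [[0.002, -0.01, 0.0003], [0.0031, 0.0108, 0.0193]] ((0.0055759986862540245, -0.0004694368690252304), (0.008793230168521404, 0.024541504681110382), 3.406750440597534)
0.02 0.05 520 [0.0025 0.0002 0.0332] [[0.002, -0.01, 0.0207], [0.0029, 0.0105, 0.0484]] ((0.002427072962746024, 0.00020145345479249954), (0.021944977343082428, 0.0017808336997404695), 89.24490356445312)
nb 0.014 0.055 148 [0.0006 0.0154 0.0642] [[-0.0101, 0.0145, 0.0559], [0.0102, 0.0163, 0.0726]]
nb 0.014 0.0735 44 [-0.0006  0.0149  0.0749] [[-0.01, 0.0124, 0.0737], [0.0095, 0.0163, 0.0765]]
nb -0.014 0.055 165 [-0.0008 -0.0127  0.0644] [[-0.0107, -0.0135, 0.0553], [0.0102, -0.0118, 0.0723]]
nb -0.014 0.0735 42 [-0.0016 -0.0134  0.0747] [[-0.0106, -0.0153, 0.0736], [0.0098, -0.0119, 0.0759]]
[ 0.43200932 -0.00873679  0.23023729] [[-0.21, 0.978, 0.0], [0.978, 0.21, -0.001], [-0.001, 0.0, -1.0]]
```

```bash
python3 - <<'E'
from h import *
a=np.radians(15.6);c=np.array([.4654,-.1354])+-.0010*np.array([-np.sin(a),np.cos(a)])
p=[*c,.16];r=ori(p,a);print(c)
env.move_pose(p,r);env.sleep(.2);f0=readout.get_state();print(f0['tcp_pos'],f0['contact_force'])
hit=env.move_l([*c,.0625],r,rate=.06,stop_force=5)
s=readout.get_state();print(hit,s['t'],s['tcp_pos'],s['contact_force']-f0['contact_force'],s['finger_gap'])
snap('side','d1')
E
```

```text
[ 0.46566892 -0.13636316]
[ 0.46616741 -0.13526663  0.16060184] [ 0.02819014  0.76767497 -0.03581729]
True 10.8 [ 0.46565519 -0.13649493  0.06279145] [-1.10613268 -0.24043951  5.92314371] 0.021348529649322597
```

```bash
python3 - <<'E'
from h import *
s=readout.get_state();r=s['eef_rot'];p=s['tcp_pos'].copy()
env.let_go();env.sleep(.3)
env.move_l([p[0],p[1],.17],r,rate=.1)
a=np.radians(105.6)
for rr in rot(a):
    for q in([.4654,-.1354,.06],[.4654,-.1354,.17],[.40,-.155,.2]):print(np.round(planner.inverse_kinematics(q,rr),2))
q=[.40,-.155,.2];env.move_pose(q,ori([.4654,-.1354,.17],a));print(readout.get_state()['t'])
im,d,K,T=snap('wrist','w3');P=cloud(d,K,T)
Y=Ro.from_euler('z',-15.6,degrees=True).as_matrix();C=(P-[.4654,-.1354,.008])@Y.T
hsv=cv2.cvtColor(im,cv2.COLOR_RGB2HSV)
R=(d>0)&(abs(C[...,0])<.02)&(abs(C[...,1])<.04)
og=(hsv[...,0]<22)&(hsv[...,1]>130)&(hsv[...,2]>80)
def st(n,m):
    w=C[m]; 
    if len(w)>4:print(n,len(w),np.median(w,0).round(4),np.percentile(w,[3,97],0).round(4).tolist())
for y in(.014,0,-.014):st('board%g'%y,R&~og&(abs(C[...,1]-y)<.005)&(C[...,2]>.0715)&(C[...,2]<.085))
for sgn in(1,-1):st('pad%d'%sgn,R&og&(C[...,1]*sgn>0)&(C[...,2]>.05))
pc=T[:3,:3]@np.array([.465,-.135,.07])+T[:3,3];px=((K@pc)[:2]/pc[2]).astype(int);print(px)
c=im[max(px[1]-70,0):px[1]+70,px[0]-80:px[0]+80];cv2.imwrite('pics/c3.png',cv2.resize(c,None,fx=4,fy=4)[:,:,::-1])
E
```

```text
[-0.02  0.4   0.25  2.1  -0.16  0.66  2.18]
[-0.1   0.23  0.33  2.01 -0.1   0.92  2.13]
[-0.12  0.09  0.41  2.09 -0.04  0.97  2.15]
[-0.46  0.52  0.84  2.13 -0.59  0.74 -0.53]
[-0.59  0.33  0.96  2.03 -0.33  0.94 -0.76]
[-0.65  0.11  1.    2.12 -0.12  0.97 -0.88]
14.8667
board0.014 103 [0.     0.0142 0.0744] [[-0.0104, 0.0127, 0.0724], [0.0103, 0.0155, 0.0759]]
board0 104 [ 0.0004 -0.0002  0.0746] [[-0.0104, -0.0016, 0.0726], [0.011, 0.0011, 0.0758]]
board-0.014 103 [ 0.0008 -0.0138  0.0746] [[-0.0104, -0.0151, 0.0734], [0.0111, -0.0122, 0.0758]]
pad1 233 [0.0008 0.0294 0.0696] [[-0.0094, 0.0265, 0.0511], [0.0102, 0.0329, 0.075]]
pad-1 228 [ 0.0009 -0.03    0.0704] [[-0.0089, -0.0335, 0.0513], [0.0104, -0.0267, 0.0749]]
[318 116]
```

View pics/c3.png

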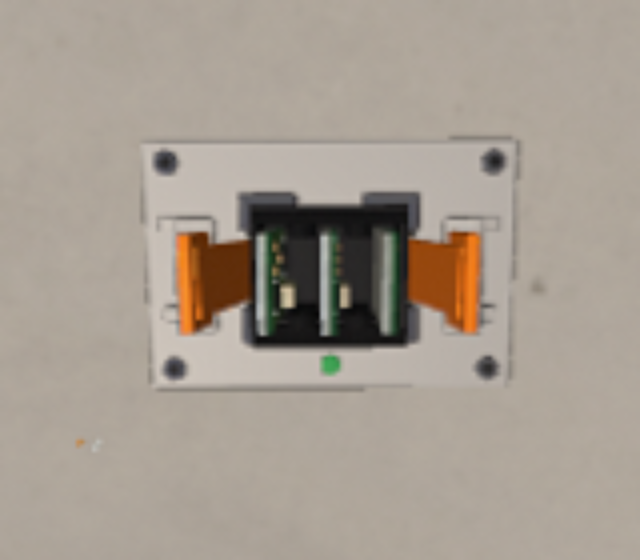

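All three boards stand at the same height: middle (325,285), neighbours (268,285) and (390,285). The catches are at (190,285) and (468,285). Now I'll pinch and lift.

```bash
python3 - <<'E'
from h import *
a=np.radians(105.6);c=[.4659,-.1356];r=ori([*c,.17],a)
env.move_pose([*c,.15],r);env.sleep(.2);f0=readout.get_state()['contact_force']
hit=env.move_l([*c,.060],r,rate=.07,stop_force=8)
s=readout.get_state();print(hit,s['tcp_pos'],s['contact_force']-f0)
if not hit:
    env.gripper_close();env.sleep(.3);s=readout.get_state();print(s['finger_gap'],s['grasp_force'],s['contact_force']-f0,s['t'])
    if abs(s['finger_gap']-.048)<.006:
        hit=env.move_l([*c,.085],r,rate=.03,stop_force=15);s=readout.get_state();print(hit,s['tcp_pos'],s['finger_gap'],s['contact_force']-f0)
        if not hit:
            env.move_l([*c,.160],r,rate=.05);env.sleep(.5);s=readout.get_state();print(s['tcp_pos'],s['finger_gap'],s['grasp_force'],s['contact_force']-f0,s['t'])
snap('side','d2');im=load('d2')[0]
cv2.imwrite('pics/c4.png',cv2.resize(im[170:310,280:460],None,fx=4,fy=4)[:,:,::-1])
E
```

```text
False [ 0.46619529 -0.13565628  0.06035429] [ 0.81220647 -0.36980222 -0.21858135]
0.046230444195896316 30.000369250774384 [-1.40483912  2.25620921  9.74888358] 18.0
False [ 0.46581188 -0.13549569  0.08488627] 0.0458805660507342 [-0.18957368 -1.29557411 -2.09596817]
[ 0.46587512 -0.13562339  0.15998626] 0.0462843203545161 29.998468458652496 [-0.14583259 -0.28246442 -2.75850177] 21.1333
```

View pics/c4.png

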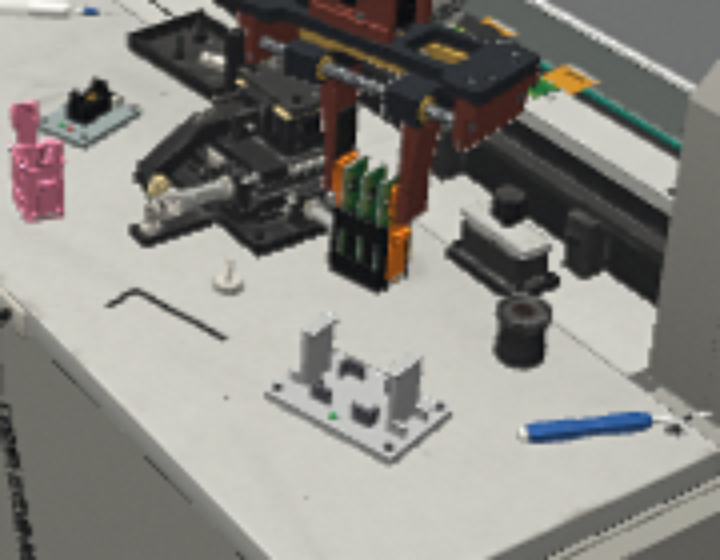

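The crop shows the cassette at (372,225), lifted clear of the empty dock at (360,400) and level, with all three boards in it.

```bash
python3 -c "
from h import *
print(order.sign_off())"
```

```text
the job is handed in; nothing more can be done
None
```

The job is handed in: the tested board is in the cassette's middle slot, and the gripper holds the unlatched cassette by both catches, level and still, about 10 cm above the bench with all three boards in it; the last side-camera picture agrees, but sign-off returned no verdict.

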